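# Mark a scaffold coupler in the sprung lever press

### The job

Switch the marking press on: lift the yellow guard, flip the red-tipped toggle beneath it all the way over towards the guard's hinge, and lower the guard fully shut again. Then bring the press's sprung lever down until its foot bears firmly on the coupler in the nest, keep it bearing for a good second without forcing it, and ease the lever back up slowly, under control all the way to the top, never letting it fly back. Leave the coupler in its nest and do not disturb the other things on the bench.

Things in the scene. Friction and masses are not known exactly. Their poses are not given: they have to be found in the camera images.
- press: blue and grey bench press, fixed, base 300 mm (x) by 140 (y). Origin: on the bench under the middle of anvil and coupler. +x points from handle to hinge column; z up. The lever's hinge axis lies along y, 100 mm beyond the origin (+x), 170 mm above the bench; the column is 50 x 76 mm, 195 high. The lever reaches from it over the coupler to -x.
- lever (a joint): press lever's angle: 0 fully up (the arm then rises 0.45 rad above level from hinge to handle), grows as the handle goes down, stop at 0.76. A spring drives it up: about 5 N at the handle near the top, 10 N near the bottom, a few N more or less. Let go, it flies up far too fast: it must not return faster than 0.8 rad/s (0.2 m/s at the handle).
- lever_grip (a point): centre of the lever's handle: black rubber crossbar, 26 mm thick, 120 mm long along the press's y, red band in the middle, 250 mm from the hinge axis, about 279 mm above the bench at rest; moves on an arc about the hinge. Can be pushed down from above; under it is only the 20 mm high base plate.
- head: place on the lever arm, 100 mm from the hinge, where the foot (rod, stiffly sprung 28 mm ball end) hangs; its end is 45 to 65 mm below along the arm's -z, set anew each time: it meets the coupler between 0.35 and 0.65 rad, felt as a steep rise, about 1 N per mm at the handle. It bears firmly from 8 N at the handle above the lever spring (20 N at the foot); over 24 N (60 N at the foot) is too much.
- coupler: the scaffold coupler to be marked, 80 x 50 x 70 mm high with a blue tag block on top, 0.5 to 1 kg, loose, standing in the nest. Origin: centre of its underside.
- nest (a point): centre of the anvil's top in the press, 40 mm above the bench, inside a rim 13 mm high: where the coupler stands.
- switchbox: grey switch box, fixed to the bench, 150 mm (x) by 110 mm (y): an open-topped tray 85 mm high, with no front wall above 40 mm. Its middle is at x = -65 mm from its origin, which lies on the bench 10 mm before (-x) the guard's hinge axis. +x points from the guard's handle to its hinge; z up.
- guard (a joint): angle of the yellow hood-shaped guard, 150 x 114 x 65 mm: 0 shut, grows as it lifts, stop at 1.75. Stiff hinge: it stays wherever it is left and takes about 2 to 3 N at its handle to move. It counts as lifted above 0.8; open it to about 1.5 to have room at the toggle, and as shut below 0.08.
- guard_bar (a point): centre of the guard's handle: round dark steel bar, 14 mm thick, 90 mm long along the box's y, 45 mm clear of the guard's front, on two flat arms at its ends (78 mm free between them). Shut, it is 200 mm before the hinge axis and 50 mm above it. Can be pinched from above across the bar, which turns between the fingers as the guard swings.
- guard_hinge (a point): middle of the guard's hinge axis, which lies along the box's y, 85 mm above the bench.
- toggle (a joint): angle of the toggle in the box: 0 off (leans 0.5 rad to the box's -x), 1.0 on (leans 0.5 rad to +x, towards the guard's hinge). Stays where it is left, light to push (about 1 N at the tip). It counts as on above 0.9.
- toggle_tip (a point): centre of the toggle's red ball, 26 mm in diameter, 65 mm from the pivot; the pivot axis lies along the box's y, 62 mm above the bench and 75 mm before the hinge axis. The stalk is a 10 mm rod.
- can: spray can standing on the bench, 60 mm across, 170 mm high, origin at the centre of its underside; leave alone (not moved by more than 30 mm).
- spare_a: loose spare coupler, 80 x 50 x 70 mm, on the bench; origin at the centre of its underside; leave alone (not moved by more than 30 mm).
- spare_b: another loose spare coupler, same size; leave alone (not moved by more than 30 mm).
- wrench: steel wrench, 190 mm long, lying on the bench; origin near its middle; leave alone (not moved by more than 30 mm).
- packer: brown wooden block, 120 x 70 x 30 mm, on the bench; origin at the centre of its underside; leave alone (not moved by more than 30 mm).
- collar: steel ring, 90 mm across, 40 mm high, on the bench; origin at the centre of its underside; leave alone (not moved by more than 30 mm).

How it is judged:
On the way, in this order (a step that is already met when the one before it is completed fails the run):
1. the guard is lifted (value of joint guard above 0.8 rad), for 0.1 s.
2. the toggle is flipped on under the lifted guard (value of joint toggle above 0.9 rad and value of joint guard above 0.7 rad), for 0.1 s.
3. the guard is fully shut again, the toggle on (value of joint guard below 0.08 rad and value of joint toggle above 0.9 rad), for 0.2 s.
4. the lever's foot bears firmly on the coupler (over 12 N at the foot) for 0.7 s (all of step 3 and contact force between head and coupler above 12 N), for 0.7 s.
At the end, for the whole second after the job is handed in: the lever is back fully up (below 0.03 rad), the guard shut (below 0.08 rad), the toggle on (above 0.9 rad), the coupler upright and at rest in its nest within 12 mm, and the robot touches nothing (all of step 3 and value of joint lever below 0.03 rad and distance between coupler and nest below 0.012 m and angle between coupler's own z axis and vertical below 0.15 rad and linear speed of coupler below 0.02 m/s).
It fails at once if the lever flies back (returns faster than 0.8 rad/s) (velocity of joint lever below -0.8 rad/s).
It fails at once if the coupler is forced (over 60 N at the foot) (contact force between head and coupler above 60 N).
It fails at once if a bystander is disturbed (moved over 30 mm) (distance of any of can, spare_a, spare_b, wrench, packer, collar from where it was at the start of the episode above 0.03 m).
It also fails if it takes over 72 s, if anything falls off the work surface, if the arm or the gripper's body presses on something with over 40 N, if the wrist force passes 120 N, or if a joint passes its speed limit or range.

### The arm

A 6-joint arm with a two-finger parallel gripper is mounted at the origin on the work surface. World frame = base frame: x ahead of the robot, y to its left, z up, the work surface at z = 0. Lengths are in m, angles in rad, forces in N, time in s.
With the tool pointing down it reaches from about 0.35 to 0.95 m from the base axis. Payload 17.4 kg.
Tool frame: the origin (TCP) lies on the centre line of the jaws, within the pads' length; the fingertips stand 14 mm ahead of it and the grasp point (between the pads) lies 5 mm behind it; z points along the fingers, y is the line along which they close (so a half turn about z gives the same grasp; the last joint's range is limited). The gripper opens to 93 mm and grips with 3 to 60 N. Pads are 15 mm wide; open, the fingers measure 128 mm over their backs; the gripper's body (75 mm by 188 mm) begins 65 mm behind the grasp point.
Start: joints at [-1.26, 0.116, 1.442, -0, 1.584, -0.038], TCP at [0.231, -0.634, 0.233] pointing down, gripper open.
Joint ranges: [-2.83, 2.83], [-0.83, 2.19], [0.07, 2.5], [-1.14, 4.28], [0.01, 3], [-2.97, 2.97]. Speed limits (rad/s): [1.89, 1.89, 2.22, 3.14, 3.14, 3.14].

### API

Orientations are given as a 3x3 rotation matrix whose columns are the frame's x, y, z axes.
In Python, from plant import bot gives the robot as it stands.
- The arm moves only by the tool servo_tool, never from a script. Its argument "steps" is a list that holds one entry, the list of rows, each a list of 6 numbers: the shift along the tool's x, y, z as a fraction of full scale, then the turn, a rotation vector about the tool's x, y, z as a fraction of full scale. A call has 1 to 20 rows; each row shifts and turns the commanded pose from where the row before left it, along the tool's axes as they then stand; what a row does not reach is not made up. Full scale, the value 1, is 0.04 m for a shift and 5 degrees for a turn. A row lasts 1/12 s, in which the tool goes at most 41.7 mm and 7.16 degrees, less where a joint would pass 70% of its speed; a pose out of reach is approached as far as the arm can. A call with a number of a shift or a turn outside -1 to 1 is refused whole. A call with a gripper value outside its range is refused whole. "fingers" is the closure, from -1 (fully open) to 1 (shut), set as the call begins (left out, the last holds). The fingers move at their own pace and stop on an object; "newtons" is the grip in N (left out, the last holds). Time passes only in rows, so rows that do not move let the fingers close. It gives the time, the measured TCP pose, the force, the opening and the grip force at its end, in the units of the state.
- bot.state(): the state, without advancing time (a new reading comes with each control period).
- bot.capture(name): name is "scene" or "top" or "wrist"; returns the picture (480x640x3 uint8, red, green, blue); there is no depth.
- bot.calibration(name): a dict with "intrinsics" (3x3 intrinsics, pixels), "rvec" (rotation vector, rad) and "tvec" (3), from world to camera coordinates, as OpenCV has them; the wrist camera has in their place "T_tool_cam" (4x4, takes a point from camera to tool coordinates, whose origin is the TCP and whose axes are the flange's). Camera axes: x right, y down, z forward; pixel columns grow to the right and rows downward; lengths in m; the calibration is good to about 2 mm. A picture is of the moment at which its call begins: read the wrist's pose just before it. calibration takes no time and is no camera call.
- bot.sign_off(): hands the job in; it is judged then, once.
The state is a dict: "time_s": time; "joint_pos": joint angles; "qvel": joint speeds; "effort": joint torques, N m; "position": TCP position; "eef_rot": TCP orientation; "contact_force": force on the tool from outside, world axes, zero at the start; "wrist_torque": the same for the moment, N m; "grip_width": opening from 0.0 (shut) to 1.0 (fully open); "grip_force": force on a finger pad.
Only numpy, scipy, OpenCV 4.12 (cv2) and the standard library are available. Lean on these libraries where they do the work, as an engineer would, in place of code of your own. Each camera call takes 0.05 s, during which the arm holds its last target. There are 200 camera calls.

## Working session

There is one attempt and no reset: what is moved stays moved. The work goes in short steps, Python scripts to look and compute and a tool call to move; the robot and the scene stay as the last step left them, time stands still between calls to the robot, and variables do not carry over. Pictures are saved under pics/ and viewed, at most 10 in all, crops included, and the job is handed in when it is done.

Besides the shell and the picture viewer there is one more tool, called after "Call:" as a command line: name --argument value ..., lists and objects as JSON in quotes. servo_tool: Moves the arm, as the interface text tells. Shift numbers are shares of 0.04 m and turn numbers shares of 5 degrees, none past 1 either way. Its arguments: {"type":"object","properties":{"steps":{"type":"array"},"fingers":{"type":"number"},"newtons":{"type":"number"}},"required":["steps"]}

```bash
mkdir -p pics
cat > h.py <<'E'
import numpy as np,cv2
from plant import bot
def save(n,f):
    im=bot.capture(n); cv2.imwrite('pics/'+f,im[:,:,::-1]); return im
def ray(n,uv):
    c=bot.calibration(n);K=np.array(c['intrinsics']);R=cv2.Rodrigues(np.array(c['rvec'],float))[0];t=np.array(c['tvec']).ravel()
    d=R.T@np.linalg.inv(K)@np.array([uv[0],uv[1],1.]);return -R.T@t,d
def onz(n,uv,z):
    o,d=ray(n,uv);return o+d*(z-o[2])/d[2]
def proj(n,P):
    c=bot.calibration(n);return cv2.projectPoints(np.array(P,float).reshape(-1,1,3),np.array(c['rvec'],float),np.array(c['tvec'],float),np.array(c['intrinsics'],float),None)[0].reshape(-1,2)
def st():
    s=bot.state();print(round(s['time_s'],2),np.round(s['position'],4),np.round(s['contact_force'],1),s['grip_width'],s['grip_force']);return s
E
python3 - <<'E'
from h import *
save('scene','s.png');save('top','t.png');s=st();print(np.round(s['eef_rot'],3))
for n in('scene','top'):print(ray(n,(320,240)))
E
```

```text
0.1 [ 0.2306 -0.6342  0.232 ] [0.  0.3 0.8] 1.0026276550250326 0.0
[[ 0.94   0.342 -0.   ]
 [ 0.342 -0.94   0.001]
 [ 0.    -0.001 -1.   ]]
(array([1.30421811, 0.07780306, 1.01598103]), array([-0.64272053, -0.06194477, -0.76362178]))
(array([0.28587372, 0.00423405, 1.62859826]), array([ 0.19156358, -0.00478471, -0.98148172]))
```

View pics/s.png

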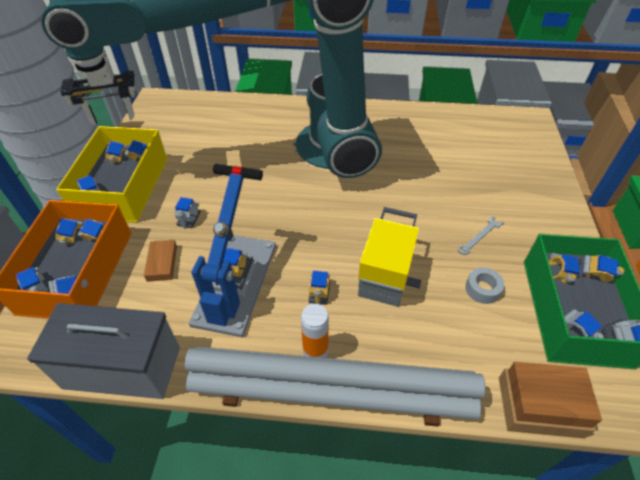

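View pics/t.png

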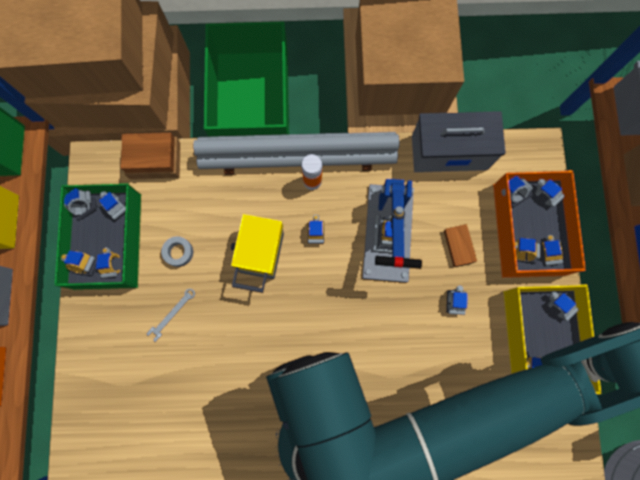

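The press is at top-image ~(390,230) with its handle at (398,262). The guard is at ~(257,245) with its bar at ~(243,292). I'll enlarge both.

Run:
```python
import cv2,numpy as np
t=cv2.imread('pics/t.png');s=cv2.imread('pics/s.png')
r=lambda im,x,y:cv2.resize(im[y:y+100,x:x+133],(400,300),interpolation=cv2.INTER_CUBIC)
cv2.imwrite('pics/c.png',np.vstack([np.hstack([r(t,200,205),r(t,335,180)]),np.hstack([r(s,330,205),r(s,170,150)])]))
```

```text
(no output)
```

View pics/c.png

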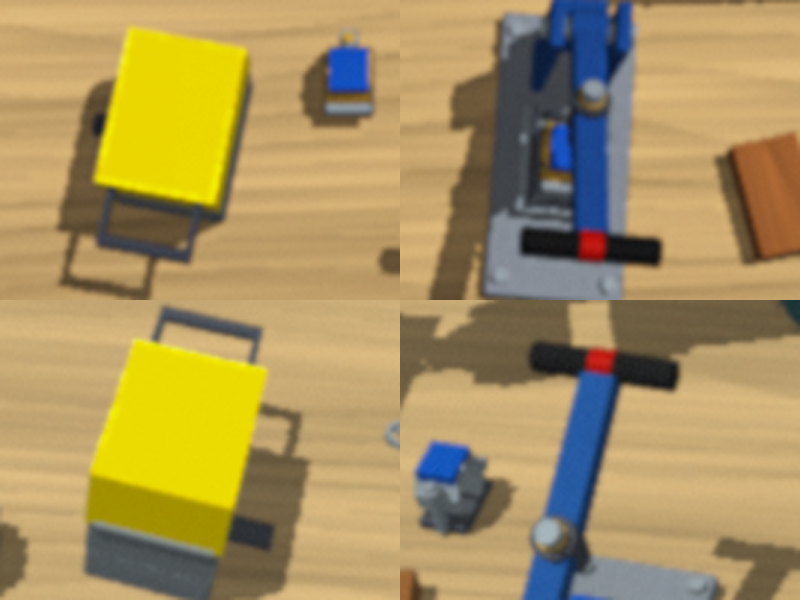

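```bash
cat >> h.py <<'E'
def tri(a,b):
    o1,d1=ray('top',a);o2,d2=ray('scene',b);d1/=np.linalg.norm(d1);d2/=np.linalg.norm(d2)
    A=np.stack([d1,-d2],1);x=np.linalg.lstsq(A,o2-o1,rcond=None)[0];p,q=o1+x[0]*d1,o2+x[1]*d2
    return (p+q)/2,np.linalg.norm(p-q)
E
python3 - <<'E'
from h import *
T1=lambda x,y:(200+x/3.008,205+y/3)
T2=lambda x,y:(335+(x-400)/3.008,180+y/3)
S1=lambda x,y:(330+x/3.008,205+(y-300)/3)
S2=lambda x,y:(170+(x-400)/3.008,150+(y-300)/3)
np.set_printoptions(precision=4,suppress=True)
print('bar',tri(T1(144,249),S1(212,323)),onz('top',T1(144,249),.135),onz('scene',S1(212,323),.135))
g=[onz('top',T1(*p),.15) for p in[(132,28),(248,48),(217,207),(96,184)]]
print(np.array(g)); m=((g[0]+g[1])-(g[2]+g[3]));print('yaw',np.arctan2(m[1],m[0]),np.arctan2(*(g[0]-g[1])[[0,1]]*[-1,1]),np.mean(g,0))
a,b=onz('top',T1(98,241),.135),onz('top',T1(190,257),.135);print('baryaw',a,b,np.arctan2(-(a-b)[0],(a-b)[1]))
print('grip',tri(T2(592,246),S2(600,361)),onz('top',T2(592,244),.29))
for p,q in[((523,241),(660,250))]:
  a,b=onz('top',T2(*p),.285),onz('top',T2(*q),.285);print('gripyaw',a,b,np.arctan2(-(a-b)[0],(a-b)[1]))
for p,q in[((503,15),(485,293)),((632,60),(620,298))]:
  a,b=onz('top',T2(*p),.02),onz('top',T2(*q),.02);print('edge',a,b,np.arctan2((a-b)[1],(a-b)[0]))
E
```

```text
bar (array([0.446 , 0.2066, 0.1316]), np.float64(0.004136009577479198)) [0.4456 0.204  0.135 ] [0.4491 0.2082 0.135 ]
[[0.6557 0.213  0.15  ]
 [0.6329 0.1027 0.15  ]
 [0.4813 0.1339 0.15  ]
 [0.5063 0.2468 0.15  ]]
yaw -0.21261273431969535 -0.20433587199175082 [0.5691 0.1741 0.15  ]
baryaw [0.4544 0.2472 0.135 ] [0.4368 0.161  0.135 ] -0.20059931555132005
grip (array([ 0.4857, -0.2025,  0.28  ]), np.float64(0.000587673712629724)) [ 0.486  -0.2013  0.29  ]
gripyaw [ 0.491  -0.1437  0.285 ] [ 0.4799 -0.2595  0.285 ] -0.0955390928119822
edge [ 0.7718 -0.1638  0.02  ] [ 0.4793 -0.1318  0.02  ] -0.10890801698152931
edge [ 0.719  -0.2956  0.02  ] [ 0.4703 -0.2679  0.02  ] -0.11115666381462107
```

Call:
servo_tool --steps '[[[0,0,-0.4,0,0,-0.97],[0,0,-0.4,0,0,-0.97],[0,0,-0.4,0,0,-0.97],[0,0,-0.4,0,0,-0.97],[0,0,-0.4,0,0,-0.97],[0,0,-0.4,0,0,-0.97],[0,0,-0.4,0,0,-0.97],[0,0,-0.4,0,0,-0.97],[0,0,-0.4,0,0,-0.97],[0,0,-0.4,0,0,-0.97],[0,0,-0.4,0,0,-0.97],[0,0,-0.4,0,0,-0.97]]]' --fingers 0

```text
time_s: 1.1
position: [0.2307, -0.6343, 0.425]
eef_rot: [[0.201, 0.98, -0.0], [0.98, -0.201, 0.001], [0.001, -0.0, -1.0]]
contact_force: [0.1, 0.6, -0.6]
grip_width: 0.499
grip_force: 0.0
```

Call:
servo_tool --steps '[[[0.8,0.04,0,0,0,0],[0.8,0.04,0,0,0,0],[0.8,0.04,0,0,0,0],[0.8,0.04,0,0,0,0],[0.8,0.04,0,0,0,0],[0.8,0.04,0,0,0,0],[0.8,0.04,0,0,0,0],[0.8,0.04,0,0,0,0],[0.8,0.04,0,0,0,0],[0.8,0.04,0,0,0,0],[0.8,0.04,0,0,0,0],[0.8,0.04,0,0,0,0],[0.8,0.04,0,0,0,0],[0.8,0.04,0,0,0,0],[0.8,0.04,0,0,0,0],[0.8,0.04,0,0,0,0],[0.8,0.04,0,0,0,0],[0.8,0.04,0,0,0,0],[0.8,0.04,0,0,0,0],[0.8,0.04,0,0,0,0]]]'

```text
time_s: 2.77
position: [0.3929, -0.0128, 0.4246]
eef_rot: [[0.205, 0.979, 0.0], [0.979, -0.205, 0.0], [0.0, 0.0, -1.0]]
contact_force: [1.1, -0.8, 0.0]
grip_width: 0.499
grip_force: 0.0
```

```bash
cat >> h.py <<'E'
np.set_printoptions(precision=3,suppress=True)
def to(p):
    s=st();R=np.array(s['eef_rot']);print('yaw y',np.degrees(np.arctan2(R[1,1],R[0,1])),'Rz',R[:,2],'units',R.T@(np.array(p)-s['position'])/.04)
E
python3 -c "
from h import *
to([.447,.206,.30]);print(bot.calibration('wrist'))"
```

```text
2.77 [ 0.393 -0.013  0.425] [ 1.1 -0.8  0. ] 0.4987053326615602 0.0
yaw y -11.81246314763643 Rz [ 0.  0. -1.] units [5.631 0.203 3.115]
{'intrinsics': array([[417.745,   0.   , 320.517],
       [  0.   , 417.745, 237.664],
       [  0.   ,   0.   ,   1.   ]]), 'T_tool_cam': array([[-0.   , -0.968, -0.25 ,  0.068],
       [ 1.   , -0.   , -0.   , -0.   ],
       [ 0.   , -0.25 ,  0.968, -0.152],
       [ 0.   ,  0.   ,  0.   ,  1.   ]])}
```

Call:
servo_tool --steps '[[[0.7,0.025,0.4,0,0,0],[0.7,0.025,0.4,0,0,0],[0.7,0.025,0.4,0,0,0],[0.7,0.025,0.4,0,0,0],[0.7,0.025,0.4,0,0,0],[0.7,0.025,0.4,0,0,0],[0.7,0.025,0.4,0,0,0],[0.7,0.025,0.3,0,0,0],[0,0,0,0,0,0],[0,0,0,0,0,0]]]'

```text
time_s: 3.6
position: [0.4464, 0.204, 0.2994]
eef_rot: [[0.203, 0.979, -0.002], [0.979, -0.203, -0.001], [-0.001, -0.002, -1.0]]
contact_force: [-0.8, -0.1, 0.4]
grip_width: 0.5
grip_force: 0.0
```

```bash
cat >> h.py <<'E'
def wray(s,uv):
    c=bot.calibration('wrist');T=np.array(c['T_tool_cam']);R=np.array(s['eef_rot'])
    d=R@T[:3,:3]@np.linalg.inv(np.array(c['intrinsics']))@np.array([uv[0],uv[1],1.]);return R@T[:3,3]+np.array(s['position']),d
def wz(s,uv,z):
    o,d=wray(s,uv);return o+d*(z-o[2])/d[2]
E
python3 -c "
from h import *
s=st();save('wrist','w1.png')"
```

```text
3.6 [0.446 0.204 0.299] [-0.8 -0.1  0.4] 0.500427930333733 0.0
```

View pics/w1.png

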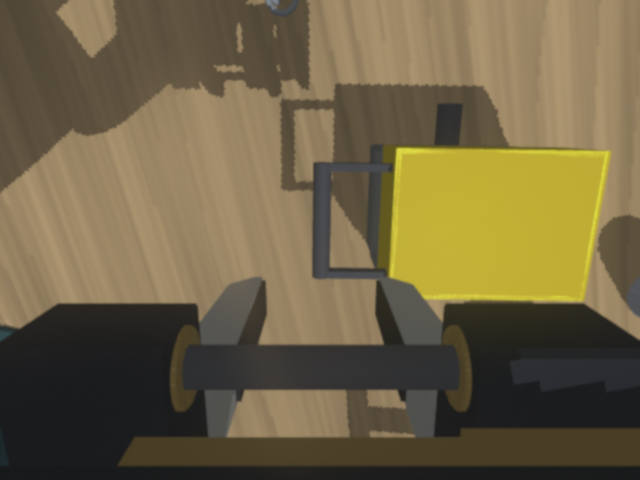

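The wrist view shows the bar running from (322,165) to (321,277). The guard's rear edge is at x≈600.

```bash
python3 -c "
from h import *
s=st();a=wz(s,(322.5,165),.135);b=wz(s,(321,276),.135);print(a,b,(a+b)/2);m=(a+b)/2
for u in [(397,147),(608,151),(585,300)]: print(wz(s,u,.15))
to([m[0],m[1],.13])"
```

```text
3.65 [0.447 0.203 0.3  ] [ 0.9 -1.3 -0.7] 0.49907422730157336 0.0
[0.456 0.245 0.135] [0.437 0.159 0.135] [0.447 0.202 0.135]
[0.511 0.248 0.15 ]
[0.656 0.215 0.15 ]
[0.635 0.103 0.15 ]
3.65 [0.447 0.203 0.3  ] [ 0.9 -1.3 -0.7] 0.49907422730157336 0.0
yaw y -11.759816912660844 Rz [-0.001 -0.001 -1.   ] units [-0.027  0.012  4.26 ]
```

Call:
servo_tool --steps '[[[0,0,0.53,0,0,0],[0,0,0.53,0,0,0],[0,0,0.53,0,0,0],[0,0,0.53,0,0,0],[0,0,0.53,0,0,0],[0,0,0.53,0,0,0],[0,0,0.53,0,0,0],[0,0,0.53,0,0,0],[0,0,0,0,0,0]]]'

```text
time_s: 4.4
position: [0.4456, 0.2017, 0.1281]
eef_rot: [[0.206, 0.979, -0.003], [0.979, -0.206, -0.001], [-0.002, -0.003, -1.0]]
contact_force: [-1.1, 0.6, -1.0]
grip_width: 0.498
grip_force: 0.0
```

Call:
servo_tool --steps '[[[0,0,0,0,0,0],[0,0,0,0,0,0],[0,0,0,0,0,0],[0,0,0,0,0,0],[0,0,0,0,0,0],[0,0,0,0,0,0]]]' --fingers 1 --newtons 15

```text
time_s: 4.9
position: [0.4465, 0.2033, 0.1317]
eef_rot: [[0.205, 0.979, -0.001], [0.979, -0.205, 0.001], [0.0, -0.001, -1.0]]
contact_force: [-2.0, -1.0, 8.0]
grip_width: 0.142
grip_force: 15.0
```

```bash
python3 -c "
import numpy as np
th=np.arange(0,1.51,.15);p=np.arctan2(50,-200)-th
P=.20616*np.stack([np.cos(p),-np.sin(p)],1)
print(np.round(np.diff(P,axis=0)/.04/3,3))"
```

```text
[[ 0.081 -0.244]
 [ 0.117 -0.23 ]
 [ 0.15  -0.21 ]
 [ 0.179 -0.185]
 [ 0.205 -0.156]
 [ 0.226 -0.124]
 [ 0.242 -0.088]
 [ 0.252 -0.051]
 [ 0.257 -0.013]
 [ 0.256  0.025]]
```

Call:
servo_tool --steps '[[[0,0.08,-0.24,0,0,0],[0,0.08,-0.24,0,0,0],[0,0.08,-0.24,0,0,0],[0,0.12,-0.23,0,0,0],[0,0.12,-0.23,0,0,0],[0,0.12,-0.23,0,0,0],[0,0.15,-0.21,0,0,0],[0,0.15,-0.21,0,0,0],[0,0.15,-0.21,0,0,0]]]'

```text
time_s: 5.65
position: [0.4858, 0.1949, 0.2143]
eef_rot: [[0.204, 0.979, -0.005], [0.979, -0.204, 0.0], [-0.001, -0.005, -1.0]]
contact_force: [-27.5, -2.6, 17.3]
grip_width: 0.148
grip_force: 15.0
```

Call:
servo_tool --steps '[[[0,0.18,-0.185,0,0,0],[0,0.18,-0.185,0,0,0],[0,0.18,-0.185,0,0,0],[0,0.205,-0.155,0,0,0],[0,0.205,-0.155,0,0,0],[0,0.205,-0.155,0,0,0],[0,0.225,-0.125,0,0,0],[0,0.225,-0.125,0,0,0],[0,0.225,-0.125,0,0,0]]]'

```text
time_s: 6.4
position: [0.5596, 0.1794, 0.2696]
eef_rot: [[0.205, 0.979, -0.0], [0.979, -0.205, -0.0], [-0.0, -0.0, -1.0]]
contact_force: [-3.9, -3.4, 1.8]
grip_width: 0.143
grip_force: 15.0
```

Call:
servo_tool --steps '[[[0,0.24,-0.09,0,0,0],[0,0.24,-0.09,0,0,0],[0,0.24,-0.09,0,0,0],[0,0.25,-0.05,0,0,0],[0,0.25,-0.05,0,0,0],[0,0.25,-0.05,0,0,0],[0,0.255,-0.01,0,0,0],[0,0.255,-0.01,0,0,0],[0,0.255,-0.01,0,0,0],[0,0.255,0.025,0,0,0],[0,0.255,0.025,0,0,0],[0,0.255,0.025,0,0,0],[0,0,0,0,0,0]]]'

```text
time_s: 7.48
position: [0.6786, 0.1543, 0.283]
eef_rot: [[0.205, 0.979, 0.0], [0.979, -0.205, -0.0], [-0.0, 0.001, -1.0]]
contact_force: [0.4, -4.2, 0.8]
grip_width: 0.14
grip_force: 15.0
```

```bash
python3 -c "
from h import *
s=st();save('scene','s2.png');im=cv2.imread('pics/s2.png')[100:320,280:520];cv2.imwrite('pics/s2c.png',cv2.resize(im,None,fx=2.5,fy=2.5,interpolation=2))"
```

```text
7.48 [0.679 0.154 0.283] [ 0.4 -4.2  0.8] 0.13978769271277608 14.999676793813705
```

View pics/s2c.png

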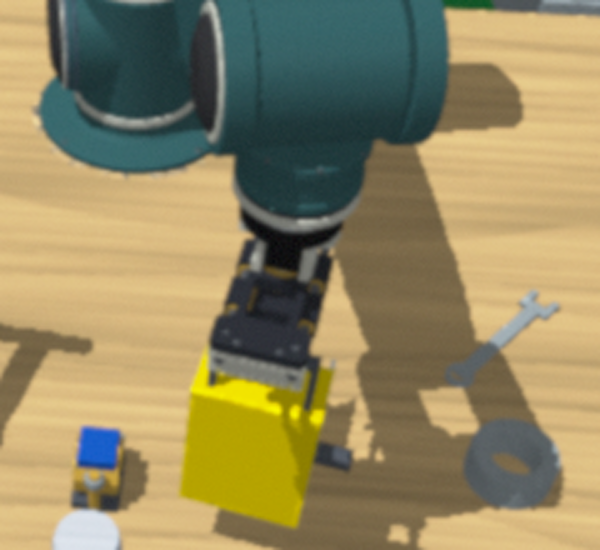

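Call:
servo_tool --steps '[[[0,0,0,0,0,0],[0,0,0,0,0,0],[0,0,0,0,0,0],[0,0,0,0,0,0],[0,0,-0.4,0,0,0],[0,0,-0.4,0,0,0],[0,0,-0.4,0,0,0],[0,0,-0.4,0,0,0],[0,0,-0.4,0,0,0],[0,-0.76,0,0,0,0],[0,-0.76,0,0,0,0],[0,-0.76,0,0,0,0],[0,-0.76,0,0,0,0],[0,-0.76,0,0,0,0],[0,-0.76,0,0,0,0]]]' --fingers 0

```text
time_s: 8.78
position: [0.4967, 0.1926, 0.3634]
eef_rot: [[0.205, 0.979, 0.0], [0.979, -0.205, 0.0], [0.0, 0.0, -1.0]]
contact_force: [0.2, 1.1, 0.9]
grip_width: 0.5
grip_force: 0.0
```

Call:
servo_tool --steps '[[[0,0,0,0,0,-1],[0,0,0,0,0,-1],[0,0,0,0,0,-1],[0,0,0,0,0,-1],[0,0,0,0,0,-1],[0,0,0,0,0,-1],[0,0,0,0,0,-1],[0,0,0,0,0,-1],[0,0,0,0,0,-1],[0,0,0,0,0,-1],[0,0,0,0,0,-1],[0,0,0,0,0,-1],[0,0,0,0,0,-1],[0,0,0,0,0,-1],[0,0,0,0,0,-1],[0,0,0,0,0,-1],[0,0,0,0,0,-1],[0,0,0,0,0,-1],[0,0,0,0,0,0]]]' --fingers 1

```text
time_s: 10.37
position: [0.4982, 0.1925, 0.3636]
eef_rot: [[-0.98, 0.2, 0.0], [0.2, 0.98, 0.0], [-0.0, 0.0, -1.0]]
contact_force: [-0.6, 0.5, 0.5]
grip_width: 0.007
grip_force: 0.0
```

```bash
python3 -c "
from h import *
to([.498,.192,.114]);s=bot.state();save('wrist','w2.png')"
```

```text
10.37 [0.498 0.193 0.364] [-0.6  0.5  0.5] 0.007445002372976877 0.0
yaw y 78.45550114372075 Rz [ 0.  0. -1.] units [ 0.003 -0.015  6.239]
```

View pics/w2.png

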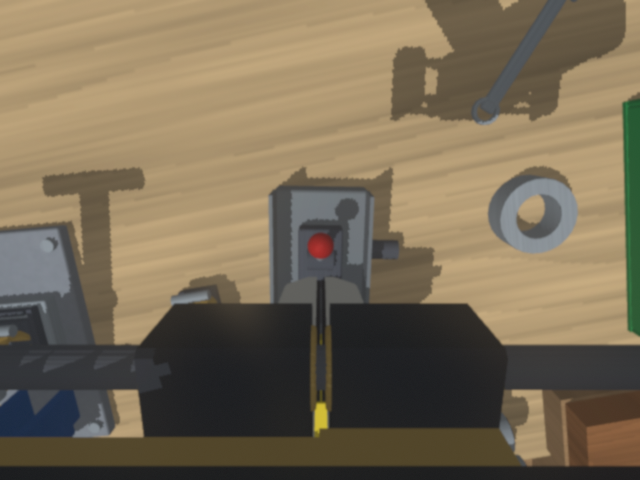

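The red ball shows at (320,245).

```bash
python3 -c "
from h import *
s=st();p=wz(s,(320,245),.119);print(p);to(list(p))"
```

```text
10.42 [0.498 0.193 0.363] [ 0.4 -0.2 -0.2] 0.0023022239581517116 0.0
[0.537 0.183 0.119]
10.42 [0.498 0.193 0.363] [ 0.4 -0.2 -0.2] 0.0023022239581517116 0.0
yaw y 78.12642047738282 Rz [ 0.  0. -1.] units [-1.005 -0.025  6.114]
```

Call:
servo_tool --steps '[[[0,0,0.62,0,0,0],[0,0,0.62,0,0,0],[0,0,0.62,0,0,0],[0,0,0.62,0,0,0],[0,0,0.62,0,0,0],[0,0,0.62,0,0,0],[0,0,0.62,0,0,0],[0,0,0.62,0,0,0],[0,0,0.62,0,0,0],[0,0,0.62,0,0,0],[0,0,0,0,0,0]]]'

```text
time_s: 11.33
position: [0.4964, 0.1918, 0.1108]
eef_rot: [[-0.978, 0.208, -0.006], [0.208, 0.978, -0.002], [0.005, -0.003, -1.0]]
contact_force: [-0.8, 0.3, -0.6]
grip_width: 0.004
grip_force: 0.0
```

Call:
servo_tool --steps '[[[-0.15,0,0,0,0,0],[-0.15,0,0,0,0,0],[-0.15,0,0,0,0,0],[-0.15,0,0,0,0,0],[-0.15,0,0,0,0,0],[-0.15,0,0,0,0,0],[-0.15,0,0,0,0,0],[-0.15,0,0,0,0,0],[-0.15,0,0,0,0,0],[-0.15,0,0,0,0,0],[-0.15,0,0,0,0,0],[-0.15,0,0,0,0,0],[-0.15,0,0,0,0,0],[-0.1,0,0,0,0,0],[0,0,0,0,0,0]]]'

```text
time_s: 12.58
position: [0.5778, 0.1757, 0.1149]
eef_rot: [[-0.979, 0.205, -0.005], [0.205, 0.979, 0.0], [0.005, -0.001, -1.0]]
contact_force: [-13.5, 2.7, 3.7]
grip_width: 0.006
grip_force: 7.3
```

Call:
servo_tool --steps '[[[0.3,0,0,0,0,0],[0.4,0,0,0,0,0],[0.4,0,0,0,0,0],[0.4,0,0,0,0,0],[0.4,0,-0.3,0,0,0],[0,0,-0.6,0,0,0],[0,0,-0.6,0,0,0],[0,0,-0.6,0,0,0],[0,0,-0.6,0,0,0],[0,0,-0.6,0,0,0],[0,0,-0.6,0,0,0],[0,0,-0.6,0,0,0],[0,0,-0.6,0,0,0],[0,0,-0.6,0,0,0],[0,0,-0.6,0,0,0]]]'

```text
time_s: 13.83
position: [0.504, 0.1911, 0.3689]
eef_rot: [[-0.979, 0.205, 0.001], [0.205, 0.979, 0.0], [-0.001, 0.0, -1.0]]
contact_force: [0.4, -0.8, -0.1]
grip_width: 0.008
grip_force: 0.0
```

```bash
python3 -c "
from h import *
s=st();im=bot.capture('wrist').astype(int);m=(im[:,:,0]>110)&(im[:,:,1]<60)&(im[:,:,2]<60)
m[:150]=0;m[310:]=0;m[:,:250]=0;m[:,400:]=0
v,u=np.nonzero(m);print(u.mean(),v.mean(),len(u));p=wz(s,(u.mean(),v.mean()),.119);print(p,s['eef_rot'])
cv2.imwrite('pics/w3.png',im[:,:,::-1])
"
```

```text
13.83 [0.504 0.191 0.369] [ 0.4 -0.8 -0.1] 0.007596393440166102 0.0
nan nan 0
[nan nan nan] [[-0.979  0.205  0.001]
 [ 0.205  0.979  0.   ]
 [-0.001  0.    -1.   ]]<string>:5: RuntimeWarning: Mean of empty slice.
  ret = ret.dtype.type(ret / rcount)
[ WARN:0@1.099] global loadsave.cpp:1063 imwrite_ Unsupported depth image for selected encoder is fallbacked to CV_8U.
```

Call:
servo_tool --steps '[[[0,0,0,0,0,1],[0,0,0,0,0,1],[0,0,0,0,0,1],[0,0,0,0,0,1],[0,0,0,0,0,1],[0,0,0,0,0,1],[0,0,0,0,0,1],[0,0,0,0,0,1],[0,0,0,0,0,1],[0,0,0,0,0,1],[0,0,0,0,0,1],[0,0,0,0,0,1],[0,0,0,0,0,1],[0,0,0,0,0,1],[0,0,0,0,0,1],[0,0,0,0,0,1],[0,0,0,0,0,1],[0,0,0,0,0,1],[0,0,0,0,0,0]]]' --fingers 0

```text
time_s: 15.47
position: [0.5042, 0.1911, 0.3675]
eef_rot: [[0.209, 0.978, 0.001], [0.978, -0.209, 0.0], [0.0, 0.001, -1.0]]
contact_force: [-0.5, -0.3, -0.1]
grip_width: 0.499
grip_force: 0.0
```

```bash
python3 -c "
from h import *
to([.6786,.1543,.283]);s=bot.state();im=save('wrist','w4.png').astype(int);m=(im[:,:,0]>110)&(im[:,:,1]<70)&(im[:,:,2]<70)
v,u=np.nonzero(m);print(len(u))
if len(u):print(np.median(u),np.median(v),wz(s,(np.median(u),np.median(v)),.119))
"
```

```text
15.47 [0.504 0.191 0.367] [-0.5 -0.3 -0.1] 0.49888173372429284 0.0
yaw y -12.061884458497248 Rz [ 0.001  0.    -1.   ] units [0.01  4.455 2.115]
326
422.0 206.0 [0.6   0.168 0.119]
```

View pics/w4.png

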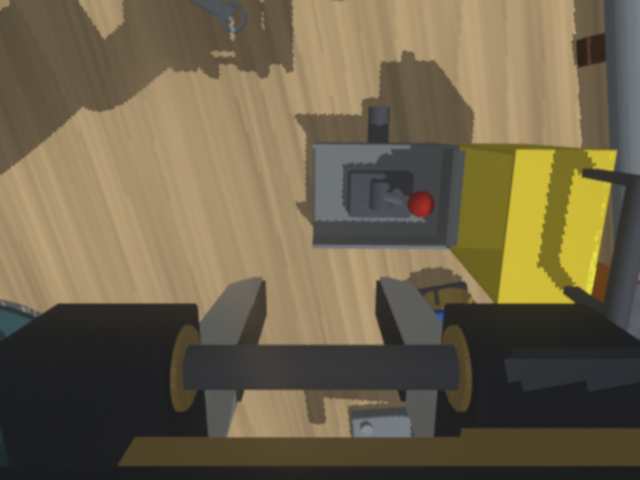

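The red ball now sits at (421,205), which is the on position. Next I regrasp the bar and shut the guard.

Call:
servo_tool --steps '[[[0,0.64,0,0,0,0],[0,0.64,0,0,0,0],[0,0.64,0,0,0,0],[0,0.64,0,0,0,0],[0,0.64,0,0,0,0],[0,0.64,0,0,0,0],[0,0.61,0,0,0,0],[0,0,0.3,0,0,0],[0,0,0.3,0,0,0],[0,0,0.3,0,0,0],[0,0,0.3,0,0,0],[0,0,0.3,0,0,0],[0,0,0.3,0,0,0],[0,0,0.3,0,0,0],[0,0,0,0,0,0]]]'

```text
time_s: 16.77
position: [0.6778, 0.1547, 0.2804]
eef_rot: [[0.204, 0.979, -0.003], [0.979, -0.204, -0.001], [-0.001, -0.003, -1.0]]
contact_force: [0.4, -0.1, 0.3]
grip_width: 0.501
grip_force: 0.0
```

Call:
servo_tool --steps '[[[0,0,0,0,0,0],[0,0,0,0,0,0],[0,0,0,0,0,0],[0,0,0,0,0,0],[0,0,0,0,0,0],[0,0,0,0,0,0]]]' --fingers 1 --newtons 15

```text
time_s: 17.27
position: [0.6786, 0.1547, 0.2838]
eef_rot: [[0.205, 0.979, 0.0], [0.979, -0.205, 0.0], [0.0, 0.0, -1.0]]
contact_force: [0.1, 0.1, 2.6]
grip_width: 0.143
grip_force: 15.0
```

Reverse arc.

Call:
servo_tool --steps '[[[0,-0.255,-0.025,0,0,0],[0,-0.255,-0.025,0,0,0],[0,-0.255,-0.025,0,0,0],[0,-0.255,0.01,0,0,0],[0,-0.255,0.01,0,0,0],[0,-0.255,0.01,0,0,0],[0,-0.25,0.05,0,0,0],[0,-0.25,0.05,0,0,0],[0,-0.25,0.05,0,0,0],[0,-0.24,0.09,0,0,0],[0,-0.24,0.09,0,0,0],[0,-0.24,0.09,0,0,0],[0,-0.225,0.125,0,0,0],[0,-0.225,0.125,0,0,0],[0,-0.225,0.125,0,0,0]]]'

```text
time_s: 18.52
position: [0.5336, 0.1852, 0.2531]
eef_rot: [[0.204, 0.979, 0.0], [0.979, -0.204, 0.001], [0.001, 0.0, -1.0]]
contact_force: [3.5, 5.5, 0.6]
grip_width: 0.143
grip_force: 15.0
```

Call:
servo_tool --steps '[[[0,-0.205,0.155,0,0,0],[0,-0.205,0.155,0,0,0],[0,-0.205,0.155,0,0,0],[0,-0.18,0.185,0,0,0],[0,-0.18,0.185,0,0,0],[0,-0.18,0.185,0,0,0],[0,0,0,0,0,0]]]'

```text
time_s: 19.1
position: [0.4874, 0.1947, 0.2108]
eef_rot: [[0.204, 0.979, -0.002], [0.979, -0.204, 0.0], [-0.0, -0.002, -1.0]]
contact_force: [0.9, 6.5, -2.0]
grip_width: 0.142
grip_force: 15.0
```

Call:
servo_tool --steps '[[[0,-0.15,0.21,0,0,0],[0,-0.15,0.21,0,0,0],[0,-0.15,0.21,0,0,0],[0,-0.12,0.23,0,0,0],[0,-0.12,0.23,0,0,0],[0,-0.12,0.23,0,0,0],[0,-0.08,0.24,0,0,0],[0,-0.08,0.24,0,0,0],[0,0,0,0,0,0]]]'

```text
time_s: 19.85
position: [0.4496, 0.2025, 0.1383]
eef_rot: [[0.204, 0.979, -0.003], [0.979, -0.204, 0.0], [-0.0, -0.003, -1.0]]
contact_force: [-1.3, 8.5, -1.4]
grip_width: 0.143
grip_force: 15.0
```

Call:
servo_tool --steps '[[[0,-0.06,0.12,0,0,0],[0,-0.03,0.12,0,0,0],[0,0,0.1,0,0,0],[0,0,0,0,0,0],[0,0,0,0,0,0]]]'

```text
time_s: 20.27
position: [0.4464, 0.203, 0.1261]
eef_rot: [[0.204, 0.979, -0.003], [0.979, -0.204, -0.0], [-0.001, -0.003, -1.0]]
contact_force: [-4.1, 5.2, 0.3]
grip_width: 0.145
grip_force: 15.0
```

Call:
servo_tool --steps '[[[0,0,0.08,0,0,0],[0,0,0.08,0,0,0],[0,0,0,0,0,0],[0,0,0,0,0,0]]]'

```text
time_s: 20.6
position: [0.4465, 0.2031, 0.1209]
eef_rot: [[0.204, 0.979, -0.002], [0.979, -0.204, 0.0], [0.0, -0.002, -1.0]]
contact_force: [-11.2, 4.0, 13.0]
grip_width: 0.146
grip_force: 15.0
```

Call:
servo_tool --steps '[[[0,0,0,0,0,0],[0,0,0,0,0,0],[0,0,0,0,0,0],[0,0,0,0,0,0],[0,0,-0.3,0,0,0],[0,0,-0.5,0,0,0],[0,0,-0.5,0,0,0],[0,0,-0.5,0,0,0],[0,0,-0.6,0,0,0],[0,0,-0.6,0,0,0],[0,0,-0.6,0,0,0],[0,0,-0.6,0,0,0],[0,0,-0.3,0,0,0],[0,0,0,0,0,0],[0,0,0,0,0,0]]]' --fingers 0

```text
time_s: 21.85
position: [0.4479, 0.2029, 0.3004]
eef_rot: [[0.205, 0.979, 0.0], [0.979, -0.205, 0.0], [0.0, 0.0, -1.0]]
contact_force: [0.1, -1.0, -1.5]
grip_width: 0.502
grip_force: 0.0
```

```bash
python3 -c "
from h import *
s=st();w=bot.capture('wrist');save('scene','s3.png');t=bot.capture('top')
s0=cv2.imread('pics/s.png');s3=cv2.imread('pics/s3.png')
r=lambda im,x,y,w:cv2.resize(im[y:y+int(w*.75),x:x+w],(400,300),interpolation=2)
cv2.imwrite('pics/c2.png',np.vstack([np.hstack([r(s0,330,195,133),r(s3,330,195,133)]),np.hstack([r(w[:,:,::-1],0,0,640),r(t[:,:,::-1],200,205,133)])]))
"
```

```text
21.85 [0.448 0.203 0.3  ] [ 0.1 -1.  -1.5] 0.501764887035889 0.0
```

View pics/c2.png

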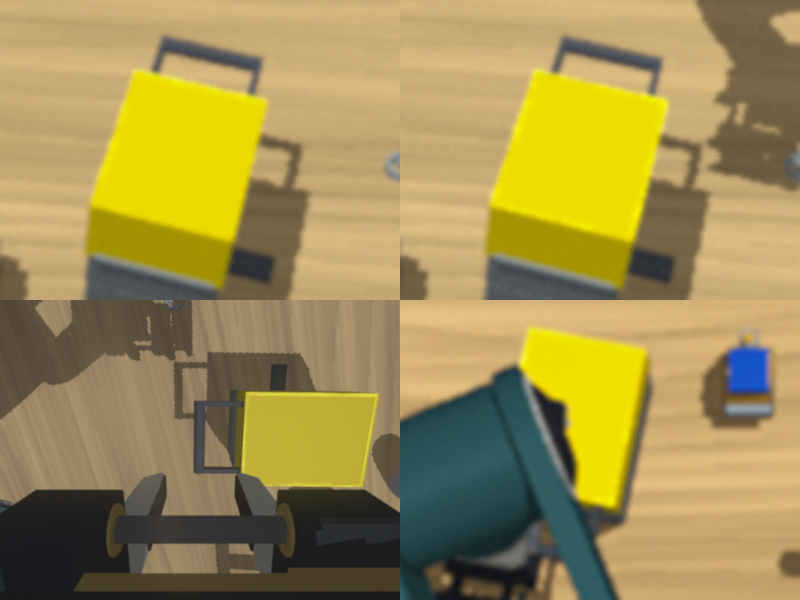

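Call:
servo_tool --steps '[[[-0.695,0.215,-0.11,0,0,0],[-0.695,0.215,-0.11,0,0,0],[-0.695,0.215,-0.11,0,0,0],[-0.695,0.215,-0.11,0,0,0],[-0.695,0.215,-0.11,0,0,0],[-0.695,0.215,-0.11,0,0,0],[-0.695,0.215,-0.11,0,0,0],[-0.695,0.215,-0.11,0,0,0],[-0.695,0.215,-0.11,0,0,0],[-0.695,0.215,-0.11,0,0,0],[-0.695,0.215,-0.11,0,0,0],[-0.695,0.215,-0.11,0,0,0],[-0.695,0.215,-0.11,0,0,0],[-0.695,0.215,-0.11,0,0,0]]]' --fingers 1

```text
time_s: 23.17
position: [0.4858, -0.2042, 0.3612]
eef_rot: [[0.205, 0.979, -0.001], [0.979, -0.205, 0.001], [0.0, -0.002, -1.0]]
contact_force: [0.9, 0.5, 0.4]
grip_width: 0.005
grip_force: 0.0
```

Call:
servo_tool --steps '[[[0,0,0,0,0,0.99],[0,0,0,0,0,0.99],[0,0,0,0,0,0.99],[0,0,0,0,0,0.99],[0,0,0,0,0,0.99],[0,0,0,0,0,0.99],[0,0,0,0,0,0.99],[0,0,0,0,0,0.99],[0,0,0,0,0,0.99],[0,0,0,0,0,0.99],[0,0,0,0,0,0.99],[0,0,0,0,0,0.99],[0,0,0,0,0,0.99],[0,0,0,0,0,0.99],[0,0,0,0,0,0.99],[0,0,0,0,0,0.99],[0,0,0,0,0,0.99],[0,0,0,0,0,0],[0,0,0,0,0,0]]]'

```text
time_s: 24.75
position: [0.486, -0.2027, 0.3613]
eef_rot: [[0.995, -0.101, -0.001], [-0.101, -0.995, 0.001], [-0.001, -0.0, -1.0]]
contact_force: [1.5, -0.1, 0.6]
grip_width: 0.005
grip_force: 0.0
```

```bash
python3 -c "
from h import *
to([.486,-.2025,.306]);
s=bot.state();im=save('wrist','w5.png')
r=.25;h=np.array([.7096,-.226]);
a=.45-np.arange(0,.76,.05);P=np.stack([-.25*np.cos(a),.17+.25*np.sin(a)],1);d=np.diff(P,axis=0)/.04
print(np.c_[d[:,0],-d[:,1]])"
```

```text
24.75 [ 0.486 -0.203  0.361] [ 1.5 -0.1  0.6] 0.005390086234689042 0.0
yaw y -95.81003146968439 Rz [-0.001  0.001 -1.   ] units [ 0.001 -0.004  1.383]
[[-0.129  0.285]
 [-0.114  0.291]
 [-0.1    0.296]
 [-0.085  0.301]
 [-0.07   0.305]
 [-0.054  0.308]
 [-0.039  0.31 ]
 [-0.023  0.312]
 [-0.008  0.312]
 [ 0.008  0.312]
 [ 0.023  0.312]
 [ 0.039  0.31 ]
 [ 0.054  0.308]
 [ 0.07   0.305]
 [ 0.085  0.301]]
```

View pics/w5.png

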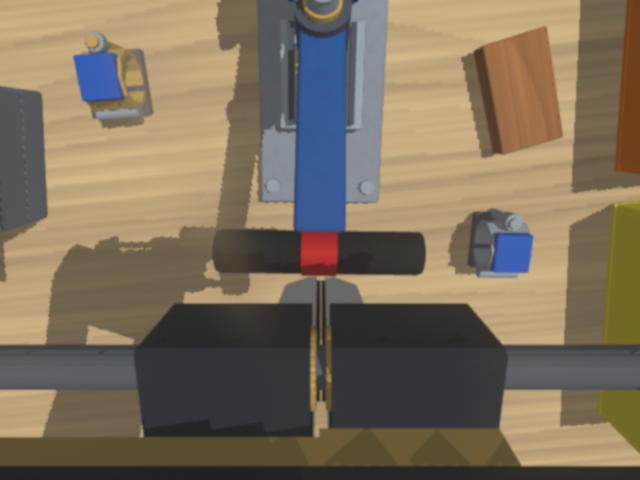

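The handle's red band shows at (320,253), square to the tool.

```bash
python3 -c "
from h import *
s=st();print(wz(s,(320,253),.283)); to(wz(s,(320,253),.283))"
```

```text
24.8 [ 0.486 -0.203  0.361] [0.4 0.  0.4] 0.0005358239056450821 0.0
[ 0.486 -0.203  0.283]
24.8 [ 0.486 -0.203  0.361] [0.4 0.  0.4] 0.0005358239056450821 0.0
yaw y -95.78623455558545 Rz [-0.001  0.    -1.   ] units [-0.002  0.002  1.963]
```

Call:
servo_tool --steps '[[[0,0,0.2,0,0,0],[0,0,0.2,0,0,0],[0,0,0.2,0,0,0],[0,0,0.2,0,0,0],[0,0,0.15,0,0,0],[0,0,0.15,0,0,0],[0,0,0.15,0,0,0],[0,0,0.1,0,0,0],[0,0,0.1,0,0,0],[0,0,0,0,0,0]]]'

```text
time_s: 25.63
position: [0.4859, -0.2027, 0.3042]
eef_rot: [[0.995, -0.104, -0.0], [-0.104, -0.995, -0.0], [-0.0, 0.0, -1.0]]
contact_force: [-0.6, 0.3, 6.7]
grip_width: 0.004
grip_force: 3.2
```

Call:
servo_tool --steps '[[[-0.06,0,0.14,0,0,0],[-0.06,0,0.14,0,0,0],[-0.06,0,0.145,0,0,0],[-0.06,0,0.145,0,0,0],[-0.05,0,0.15,0,0,0],[-0.05,0,0.15,0,0,0],[-0.04,0,0.15,0,0,0],[-0.04,0,0.15,0,0,0],[-0.035,0,0.15,0,0,0],[-0.035,0,0.15,0,0,0],[0,0,0,0,0,0]]]'

```text
time_s: 26.55
position: [0.466, -0.2008, 0.2452]
eef_rot: [[0.995, -0.104, -0.001], [-0.104, -0.995, -0.0], [-0.001, 0.0, -1.0]]
contact_force: [-5.0, 0.6, 8.1]
grip_width: 0.003
grip_force: 4.1
```

Call:
servo_tool --steps '[[[-0.025,0,0.08,0,0,0],[-0.025,0,0.08,0,0,0],[-0.02,0,0.08,0,0,0],[-0.02,0,0.08,0,0,0],[-0.015,0,0.08,0,0,0],[-0.01,0,0.08,0,0,0],[-0.01,0,0.08,0,0,0],[-0.005,0,0.08,0,0,0],[-0.005,0,0.08,0,0,0],[0,0,0.08,0,0,0],[0,0,0,0,0,0]]]'

```text
time_s: 27.47
position: [0.461, -0.2002, 0.2137]
eef_rot: [[0.995, -0.104, -0.0], [-0.104, -0.995, -0.0], [-0.0, 0.001, -1.0]]
contact_force: [-4.6, 0.5, 7.8]
grip_width: 0.004
grip_force: 4.1
```

Call:
servo_tool --steps '[[[0,0,0.07,0,0,0],[0,0,0.07,0,0,0],[0,0,0.07,0,0,0],[0,0,0,0,0,0]]]'

```text
time_s: 27.8
position: [0.461, -0.2003, 0.2054]
eef_rot: [[0.995, -0.104, -0.0], [-0.104, -0.995, -0.001], [0.0, 0.001, -1.0]]
contact_force: [-5.0, -0.3, 8.3]
grip_width: 0.005
grip_force: 4.1
```

Call:
servo_tool --steps '[[[0,0,0.07,0,0,0],[0,0,0.07,0,0,0],[0,0,0.07,0,0,0],[0,0,0,0,0,0]]]'

```text
time_s: 28.13
position: [0.4611, -0.2003, 0.197]
eef_rot: [[0.995, -0.104, 0.0], [-0.104, -0.995, -0.001], [0.0, 0.001, -1.0]]
contact_force: [-3.8, 0.1, 7.7]
grip_width: 0.004
grip_force: 4.1
```

Call:
servo_tool --steps '[[[0,0,0.07,0,0,0],[0,0,0.07,0,0,0],[0,0,0.07,0,0,0],[0,0,0,0,0,0]]]'

```text
time_s: 28.47
position: [0.461, -0.2003, 0.1886]
eef_rot: [[0.995, -0.104, -0.0], [-0.104, -0.995, -0.001], [-0.0, 0.001, -1.0]]
contact_force: [-5.0, -0.2, 8.0]
grip_width: 0.006
grip_force: 4.1
```

Call:
servo_tool --steps '[[[0.005,0,0.07,0,0,0],[0.005,0,0.07,0,0,0],[0.005,0,0.07,0,0,0],[0,0,0,0,0,0]]]'

```text
time_s: 28.8
position: [0.4617, -0.2004, 0.1802]
eef_rot: [[0.995, -0.104, 0.0], [-0.104, -0.995, -0.001], [0.0, 0.001, -1.0]]
contact_force: [-5.5, -0.4, 7.9]
grip_width: 0.005
grip_force: 4.2
```

Call:
servo_tool --steps '[[[0.01,0,0.07,0,0,0],[0.01,0,0.07,0,0,0],[0.01,0,0.07,0,0,0],[0,0,0,0,0,0]]]'

```text
time_s: 29.13
position: [0.4627, -0.2006, 0.1725]
eef_rot: [[0.995, -0.104, -0.0], [-0.104, -0.995, -0.001], [-0.0, 0.001, -1.0]]
contact_force: [-10.9, 1.1, 17.6]
grip_width: 0.005
grip_force: 8.7
```

Call:
servo_tool --steps '[[[0.015,0,0.07,0,0,0],[0.015,0,0.07,0,0,0],[0,0,0,0,0,0]]]'

```text
time_s: 29.38
position: [0.4638, -0.2008, 0.1677]
eef_rot: [[0.995, -0.104, -0.0], [-0.104, -0.995, -0.001], [-0.0, 0.001, -1.0]]
contact_force: [-16.4, 2.8, 25.4]
grip_width: 0.004
grip_force: 13.2
```

Call:
servo_tool --steps '[[[0,0,-0.03,0,0,0],[0,0,0,0,0,0],[0,0,0,0,0,0],[0,0,0,0,0,0],[0,0,0,0,0,0],[0,0,0,0,0,0],[0,0,0,0,0,0],[0,0,0,0,0,0],[0,0,0,0,0,0],[0,0,0,0,0,0],[0,0,0,0,0,0],[0,0,0,0,0,0],[0,0,0,0,0,0],[0,0,0,0,0,0],[0,0,0,0,0,0],[0,0,0,0,0,0]]]'

```text
time_s: 30.72
position: [0.4638, -0.2008, 0.1693]
eef_rot: [[0.995, -0.104, -0.0], [-0.104, -0.995, -0.001], [0.0, 0.001, -1.0]]
contact_force: [-16.8, 3.4, 23.0]
grip_width: 0.006
grip_force: 11.9
```

Call:
servo_tool --steps '[[[-0.015,0,-0.05,0,0,0],[-0.015,0,-0.05,0,0,0],[-0.015,0,-0.05,0,0,0],[-0.01,0,-0.06,0,0,0],[-0.01,0,-0.07,0,0,0],[-0.005,0,-0.08,0,0,0],[0,0,-0.08,0,0,0],[0,0,-0.08,0,0,0],[0,0,-0.08,0,0,0],[0,0,-0.08,0,0,0],[0,0,-0.08,0,0,0],[0.005,0,-0.08,0,0,0],[0.005,0,-0.08,0,0,0],[0.01,0,-0.08,0,0,0],[0.01,0,-0.08,0,0,0],[0.01,0,-0.08,0,0,0]]]'

```text
time_s: 32.05
position: [0.4638, -0.2006, 0.2149]
eef_rot: [[0.995, -0.104, 0.003], [-0.104, -0.995, -0.001], [0.003, 0.001, -1.0]]
contact_force: [3.7, -0.6, 6.2]
grip_width: 0.005
grip_force: 3.5
```

```bash
python3 -c "
from h import *
s=st();h=np.array([.7096,-.226]);e=np.array([.9945,-.1048])
z=np.linspace(s['position'][2],.306,8)-.027;a=np.arcsin((z-.17)/.25)
print(.45-a); print('cur rel',e@(np.array(s['position'])[:2]-h),'want',-.25*np.cos(a),z+.027)"
```

```text
32.05 [ 0.464 -0.201  0.215] [ 3.7 -0.6  6.2] 0.005332202111797927 3.5254220478236675
[ 0.378  0.326  0.273  0.22   0.166  0.112  0.056 -0.001]
cur rel -0.24707658183027448 want [-0.249 -0.248 -0.246 -0.243 -0.24  -0.236 -0.231 -0.225] [0.215 0.228 0.241 0.254 0.267 0.28  0.293 0.306]
```

Call:
servo_tool --steps '[[[0,0,-0.08,0,0,0],[0,0,-0.08,0,0,0],[0,0,-0.08,0,0,0],[0,0,-0.08,0,0,0],[0.006,0,-0.08,0,0,0],[0.006,0,-0.08,0,0,0],[0.006,0,-0.08,0,0,0],[0.006,0,-0.08,0,0,0],[0.02,0,-0.08,0,0,0],[0.02,0,-0.08,0,0,0],[0.02,0,-0.08,0,0,0],[0.02,0,-0.08,0,0,0],[0.02,0,-0.08,0,0,0],[0.02,0,-0.08,0,0,0],[0.02,0,-0.08,0,0,0],[0.02,0,-0.08,0,0,0]]]'

```text
time_s: 33.38
position: [0.471, -0.2012, 0.2658]
eef_rot: [[0.995, -0.104, 0.003], [-0.104, -0.995, -0.001], [0.003, 0.001, -1.0]]
contact_force: [3.9, -0.4, 5.1]
grip_width: 0.005
grip_force: 2.7
```

Call:
servo_tool --steps '[[[0.025,0,-0.07,0,0,0],[0.025,0,-0.07,0,0,0],[0.025,0,-0.07,0,0,0],[0.025,0,-0.07,0,0,0],[0.03,0,-0.07,0,0,0],[0.03,0,-0.07,0,0,0],[0.03,0,-0.07,0,0,0],[0.03,0,-0.07,0,0,0],[0.035,0,-0.07,0,0,0],[0.035,0,-0.07,0,0,0],[0.035,0,-0.07,0,0,0],[0.035,0,-0.07,0,0,0],[0.035,0,-0.06,0,0,0],[0,0,0,0,0,0]]]'

```text
time_s: 34.55
position: [0.4865, -0.203, 0.3021]
eef_rot: [[0.995, -0.104, 0.002], [-0.104, -0.995, -0.001], [0.002, 0.001, -1.0]]
contact_force: [-1.4, -1.3, 6.4]
grip_width: 0.007
grip_force: 3.3
```

Ease off the last few millimetres slowly, then retreat upward.

Call:
servo_tool --steps '[[[0.01,0,-0.04,0,0,0],[0.01,0,-0.04,0,0,0],[0,0,-0.04,0,0,0],[0,0,-0.04,0,0,0],[0,0,-0.04,0,0,0],[0,0,-0.05,0,0,0],[0,0,-0.05,0,0,0],[0,0,-0.1,0,0,0],[0,0,-0.3,0,0,0],[0,0,-0.4,0,0,0],[0,0,-0.4,0,0,0],[0,0,-0.4,0,0,0],[0,0,0,0,0,0]]]'

```text
time_s: 35.63
position: [0.4871, -0.2029, 0.3808]
eef_rot: [[0.995, -0.104, 0.004], [-0.104, -0.995, -0.002], [0.004, 0.001, -1.0]]
contact_force: [0.1, -0.3, 0.8]
grip_width: 0.003
grip_force: 0.0
```

```bash
python3 -c "
from h import *
s=st();save('scene','s5.png');a=cv2.imread('pics/s.png')[150:340,160:280];b=cv2.imread('pics/s5.png')[150:340,160:280]
cv2.imwrite('pics/c5.png',np.hstack([cv2.resize(x,None,fx=3,fy=3,interpolation=2) for x in(a,b)]))"
```

```text
35.63 [ 0.487 -0.203  0.381] [ 0.1 -0.3  0.8] 0.0031884145464704896 0.0
```

View pics/c5.png

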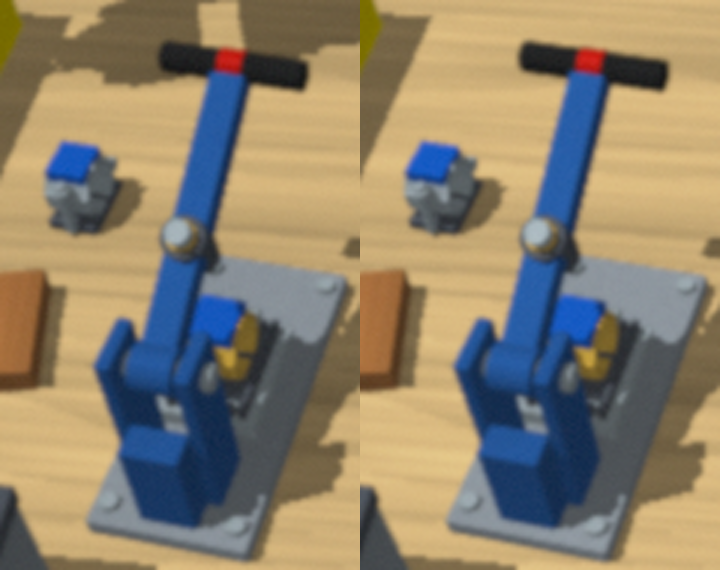

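The lever is back at the top with its handle where it started, and the coupler has not moved. Handing in.

```bash
python3 -c "
from h import *
print(bot.sign_off())"
```

```text
the job is handed in; nothing more can be done
None
```

The job is handed in with no verdict returned: toggle on, guard shut again, the foot held on the coupler at an estimated 35–45 N (from wrist force) for over a second, and the lever eased back to the top with the coupler still in its nest.

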